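# Load and lock the sample-tin mixer in the cupping lab

### The arm

A 6-joint arm with a two-finger parallel gripper is mounted at the origin on the work surface. World frame = base frame: x ahead of the robot, y to its left, z up, the work surface at z = 0. Lengths are in m, angles in rad, forces in N, time in s.
With the tool pointing down it reaches from about 0.275 to 0.825 m from the base axis. Payload 4.9 kg.
Tool frame: the origin (TCP) lies midway between the tips of the shut fingers; the grasp point (between the pads) lies 19 mm behind it (bot.grip_depth is the distance from the TCP to the grasp point, in m); z points along the fingers, y is the line along which they close (so a half turn about z gives the same grasp; the last joint's range is limited). The gripper opens to 85 mm and grips with 20 to 120 N. Pads are 22 mm wide; open, the fingers measure 114 mm over their backs; the gripper's body (76 mm by 85 mm) begins 54 mm behind the grasp point. The pads swing forward as they close: fully open they stand 13 mm farther back than shut.
Start: joints at [1.026, 0.326, -0.193, 1.052, 0, 1.437], TCP at [0.22, 0.504, 0.231] pointing down, gripper open.
Joint ranges: [-2.65, 2.65], [-0.97, 1.79], [-1.3, 1.35], [-1.93, 2.1], [-1.47, 1.37], [-3.14, 3.14]. Speed limits (rad/s): [2.57, 2.57, 3.14, 3.14, 3.14, 3.14].

### API

Orientations are given as a unit quaternion [w, x, y, z].
In Python, from cell import bot gives the robot as it stands. Calls block until the motion is done:
- bot.move_pose(position, orientation): joint-space move of the TCP to a pose.
- bot.move_linear(position, speed=0.15, rotation=None, until_force=None): straight line of the TCP; rotation=None keeps the orientation; speed is the mean speed in m/s. With until_force (N) it stops when the force on the tool has changed by that much, and returns True; else False.
- bot.goto_joints(angles): joint-space move.
- bot.set_gripper(opening, grasp_force=None): opening from 0.0 (shut) to 1.0 (fully open); grasp_force is the grip in N (None keeps the last); returns when the fingers have stopped.
- bot.wait(seconds).
- bot.solve_ik(position, orientation): joint angles nearest the present ones, or None.
- bot.camera(name): name is "side" or "top"; returns the picture (420x560x3 uint8, red, green, blue); there is no depth.
- bot.calibration(name): a dict with "mtx" (3x3 intrinsics, pixels), "extrinsics" (4x4, takes a point from world to camera coordinates). Camera axes: x right, y down, z forward; pixel columns grow to the right and rows downward; lengths in m; the calibration is good to about 2 mm. A picture is of the moment at which its call begins. calibration takes no time and is no camera call.
A pose or a line that the arm cannot do raises bot.PlanningError and nothing moves.
- bot.close_job(): hands the job in; it is judged then, once.
Trained networks look in the newest picture that a camera, given by its name, has taken for a name from the list of things; names that differ only in an ending like _2 or _b are one class to them, and where a whole thing is asked for, a point or a joint stands for the part that bears it (a point fixed in the world has none). Each returns a list of dicts, best first, with "confidence" (0 to 1); they miss things now and then, are a little off and sometimes report something else, mostly with a low value. They report only what shows in the picture. A call takes as long as a camera call. They do not tell look-alikes from the thing itself.
- bot.search_frame(camera, thing): "bbox" ([left, top, width, height] in pixels, round what is visible of it).
Readings, each from a call of its own:
- bot.read_clock(): time.
- bot.read_joint_positions(): joint angles.
- bot.read_joint_vel(): joint speeds.
- bot.read_joint_efforts(): joint torques, N m.
- bot.read_position(): TCP position.
- bot.read_tool_rot(): TCP orientation.
- bot.read_ft_force(): force on the tool from outside, world axes, zero at the start.
- bot.read_moment(): the same for the moment, N m.
- bot.read_gripper_width(): opening from 0.0 (shut) to 1.0 (fully open).
- bot.read_finger_force(): force on a finger pad.
Only numpy, scipy, OpenCV 4.12 (cv2) and the standard library are available. Lean on these libraries where they do the work, as an engineer would, in place of code of your own. Each camera call takes 0.05 s, during which the arm holds its last target. There are 200 camera calls.

### The job

Get the bench mixer ready to run: swing its hold-down arm well clear of the cradle, stand every round metal sample tin from the table upright in a compartment of its own in the cradle, and swing the arm back over them fully onto its stop. Then turn the lock collar on the arm's pivot clockwise until its lug is at the black mark, and only after that turn the black wing knob on the arm's free end backwards (counter-clockwise) until its thread start clicks at the end of its back travel, and finally forwards (clockwise) until it is tight. Leave the bowls, spoon and jar where they are.

Things in the scene. Friction and masses are not known exactly. Their poses are not given: they have to be found in the camera images.
- mixer: the mixer, a white housing 130 (x) by 420 (y, from -190 to +230 mm) by 40 mm high, fixed; origin on the table under the middle of the grey cradle, x away from the robot at yaw 0, z up. Arm pivot axis at x 0, y +180 mm. A steel stud post 18 mm thick, top 92 mm above the table, stands at x 0, y -145 mm
- cradle (a point): middle of the grey cradle's floor, 44 mm above the table, axes as the mixer's. The cradle is one row of four compartments centred at x 0 and y -90, -30, +30, +90 mm from here; each is 56 by 56 mm inside, with rims 4 mm thick and 8 mm high
- lock_mark (a point): middle of the black locked mark, a bar 26 mm long lying on the housing 50 mm to the mixer's -x side of the pivot axis, 44 mm above the table
- holddown (a joint): hold-down arm, aluminium bar 24 mm wide on a vertical hinge; rad. 0: closed, on its stop, lying along -y of the mixer over the cradle with its end on the stud post. It grows counter-clockwise from above, swinging its free end to the mixer's +x, up to 1.5 (fully clear). Bar underside 94 mm, top 108 mm above the table, reaching 345 mm from the pivot axis. Friction 0.35 N m: stays where left
- bar_pivot (a point): point on the arm's vertical hinge axis at the bar's top, 108 mm above the table
- bar_handle (a point): grip point of the arm's handle, an upright black round post 18 mm across standing from 108 to 152 mm above the table on the bar, 140 mm from the pivot axis; this point is on its axis 136 mm up. Its y axis points along the bar towards the pivot
- collar (a joint): lock collar on the arm's pivot, captive on the mixer; rad, grows clockwise seen from above, range 0 to 1.45. Its lug points at the black mark, locked, at 1.35 (the stop is just past it). Friction about 0.06 N m
- collar_grip (a point): grip point of the collar, a dark knurled steel cylinder 48 mm across from 110 to 146 mm above the table with a white line on top; this point is on its axis 134 mm up. Its x axis points along the lug, which sticks out to 44 mm from the axis, 8 mm wide, 112 to 124 mm up (the sides along y are clear to grip)
- wingknob (a joint): wing knob on the free end of the arm, 325 mm from the pivot axis; rad, grows clockwise seen from above (forward, tightening). It starts near 0; turned back it clicks against the thread start at -1.25 (backed when below -1.0); turned forward it is tight from about 1.1 up to its stop at 1.4. It screws down 1 mm per rad. Friction about 0.06 N m
- knob_grip (a point): grip point of the wing knob, in the middle of its upright wing, a black bar 46 mm long (along this point's x axis), 14 mm thick (along y) and 28 mm high, centre about 139 mm above the table, wing from 125 to 153 mm
- tin0: squat round metal sample tin, 46 mm across and 42 mm high, about 90 g; origin at the centre of its underside, z up. Two to four of the tins tin0..tin3 are present (the others read None from the start)
- tin1: squat round metal sample tin, 46 mm across and 42 mm high, about 90 g; origin at the centre of its underside, z up. Two to four of the tins tin0..tin3 are present (the others read None from the start)
- tin2: squat round metal sample tin, 46 mm across and 42 mm high, about 90 g; origin at the centre of its underside, z up. Two to four of the tins tin0..tin3 are present (the others read None from the start)
- tin3: squat round metal sample tin, 46 mm across and 42 mm high, about 90 g; origin at the centre of its underside, z up. Two to four of the tins tin0..tin3 are present (the others read None from the start)
- bowl0: white cupping bowl, 86 mm across, 55 mm high; origin under its centre. Bystander, leave alone
- bowl1: white cupping bowl like bowl0. Bystander
- bowl2: white cupping bowl like bowl0. Bystander
- jar: closed jar with a black cap, 70 mm across, 100 mm high; origin under its centre. Bystander
- spoon: metal spoon 170 mm long lying on the table. Bystander
Mind the look-alikes: they are no part of the job. Leave any orange or pink look-alike of the tin3 alone.

How it is judged:
By the outcome, as a careful person would: the job done as asked, in the order asked, and still so for the second after the job is handed in, with the robot touching nothing.
Of tin0, tin1, tin2, tin3 only 2 to 4 are there at a start; the rules pass over those that are not, and their reading is None.
At some moment in a run one of tin0, tin1, tin2, tin3 may be knocked a few centimetres aside while the robot is not near it.
Once in a run the grip may slacken for a moment while it holds something.
It also fails if it takes over 210 s, if anything falls off the work surface, if the arm or the gripper's body presses on something with over 40 N, if the wrist force passes 120 N, or if a joint passes its speed limit or range.

## Working session

There is one attempt and no reset: what is moved stays moved. The work goes in short steps, each a Python script; the robot and the scene stay as the last script left them, time stands still between calls to the robot, and variables do not carry over. Pictures are saved under pics/ and viewed, at most 14 in all, crops included, and the job is handed in when it is done.

```bash
ls; mkdir -p pics
python3 - <<'E'
from cell import bot
import cv2,numpy as np
for n in("top","side"):
    im=bot.camera(n); cv2.imwrite(f"pics/{n}0.png",im[:,:,::-1])
    c=bot.calibration(n); print(n,np.round(c["mtx"],1).tolist(),np.round(c["extrinsics"],4).tolist())
    for t in("tin0","mixer","holddown","collar","wingknob","bowl0","jar","bar_handle"):
        print(t,[(np.round(d["bbox"]).tolist(),round(d["confidence"],2)) for d in bot.search_frame(n,t)])
print(bot.read_clock(),bot.read_tool_rot(),bot.grip_depth)
E
```

```text
pics
top [[440.3, 0.0, 281.1], [0.0, 440.3, 213.4], [0.0, 0.0, 1.0]] [[0.0182, -0.9998, 0.005, 0.0109], [-0.9976, -0.0185, -0.0673, 0.503], [0.0674, -0.0037, -0.9977, 1.4823], [0.0, 0.0, 0.0, 1.0]]
tin0 [([390.0, 248.0, 10.0, 15.0], 0.69), ([418.0, 241.0, 20.0, 11.0], 0.67), ([178.0, 189.0, 19.0, 16.0], 0.65), ([346.0, 204.0, 9.0, 16.0], 0.6), ([390.0, 224.0, 16.0, 12.0], 0.59), ([170.0, 222.0, 18.0, 13.0], 0.46), ([188.0, 248.0, 41.0, 32.0], 0.44), ([378.0, 189.0, 22.0, 12.0], 0.43)]
mixer [([235.0, 180.0, 128.0, 60.0], 0.85), ([243.0, 190.0, 18.0, 18.0], 0.58)]
holddown [([256.0, 200.0, 102.0, 19.0], 0.97)]
collar [([234.0, 182.0, 126.0, 53.0], 0.55), ([242.0, 190.0, 18.0, 15.0], 0.54)]
wingknob [([347.0, 208.0, 8.0, 12.0], 0.45)]
bowl0 [([352.0, 256.0, 31.0, 29.0], 0.9), ([116.0, 196.0, 25.0, 27.0], 0.66), ([429.0, 202.0, 26.0, 28.0], 0.58), ([241.0, 188.0, 23.0, 22.0], 0.58)]
jar [([369.0, 151.0, 29.0, 24.0], 0.57)]
bar_handle [([257.0, 194.0, 100.0, 27.0], 0.91)]
side [[394.4, 0.0, 285.8], [0.0, 394.4, 211.7], [0.0, 0.0, 1.0]] [[0.7707, -0.6371, 0.0144, -0.362], [-0.4748, -0.589
[... 202 characters left out ...]
, 19.0, 26.0], 0.77), ([252.0, 170.0, 119.0, 142.0], 0.75), ([238.0, 156.0, 14.0, 14.0], 0.71), ([346.0, 351.0, 20.0, 30.0], 0.58), ([203.0, 163.0, 16.0, 21.0], 0.54)]
mixer [([251.0, 174.0, 122.0, 134.0], 0.94)]
holddown [([271.0, 184.0, 90.0, 90.0], 0.75), ([238.0, 156.0, 13.0, 15.0], 0.16)]
collar [([271.0, 168.0, 17.0, 25.0], 0.86), ([292.0, 321.0, 38.0, 36.0], 0.66)]
wingknob [([341.0, 247.0, 22.0, 21.0], 0.53)]
bowl0 [([290.0, 316.0, 44.0, 42.0], 0.94), ([186.0, 125.0, 25.0, 27.0], 0.92), ([431.0, 352.0, 43.0, 46.0], 0.68)]
jar [([410.0, 250.0, 37.0, 44.0], 0.71)]
bar_handle [([270.0, 182.0, 89.0, 90.0], 0.6)]
0.9 [-7.96815313e-06  2.03961857e-01  9.78978836e-01 -6.25708761e-06] 0.0187
```

Run:
```python
import cv2
a=cv2.imread("pics/top0.png")[140:300,100:470]; cv2.imwrite("pics/topc.png",cv2.resize(a,(800,346),interpolation=cv2.INTER_CUBIC))
a=cv2.imread("pics/side0.png")[110:420,170:490]; cv2.imwrite("pics/sidec.png",cv2.resize(a,(619,600),interpolation=cv2.INTER_CUBIC))
```

```text
(no output)
```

View pics/topc.png

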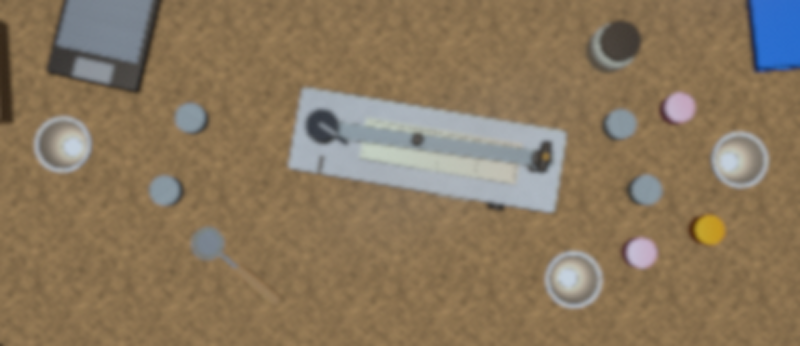

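View pics/sidec.png

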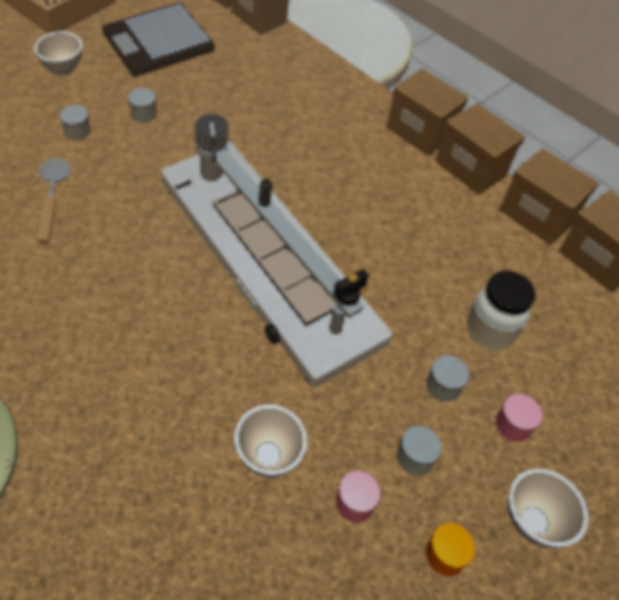

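```bash
cat > h.py <<'E'
from cell import bot
import cv2,numpy as np
from scipy.spatial.transform import Rotation as R
CAL={n:bot.calibration(n) for n in("top","side")}
def proj(n,P):
    c=CAL[n];P=np.atleast_2d(P);q=(c["extrinsics"]@np.c_[P,np.ones(len(P))].T)[:3]
    p=c["mtx"]@q;return (p[:2]/p[2]).T
def unproj(n,uv,z):
    c=CAL[n];E=c["extrinsics"];d=E[:3,:3].T@np.linalg.inv(c["mtx"])@np.array([*uv,1.]);o=-E[:3,:3].T@E[:3,3]
    return o+d*(z-o[2])/d[2]
X0,X1,Y0,Y1=.25,.75,-.45,.5
def warp(im,n,z,s=1000):
    "rectified plane: row=(X1-x)*s col=(Y1-y)*s"
    W,H=int((Y1-Y0)*s),int((X1-X0)*s)
    w=np.array([[X1,Y1,z],[X1,Y0,z],[X0,Y0,z],[X0,Y1,z]]);d=np.float32([[0,0],[W,0],[W,H],[0,H]])
    M=cv2.getPerspectiveTransform(np.float32(proj(n,w)),d);return cv2.warpPerspective(im,M,(W,H),flags=cv2.INTER_CUBIC)
def px2w(p,s=1000): return np.array([X1-p[1]/s,Y1-p[0]/s])
def grey(w,z=.042,amin=900,amax=2600):
    "centres of grey tin blobs in plane"
    hsv=cv2.cvtColor(w,cv2.COLOR_RGB2HSV);m=((hsv[...,1]<75)|((hsv[...,0]>75)&(hsv[...,0]<130))).astype(np.uint8)*255
    m=cv2.morphologyEx(m,cv2.MORPH_OPEN,np.ones((9,9)));n,l,st,c=cv2.connectedComponentsWithStats(m)
    return [(px2w(c[i]).round(4).tolist(),st[i,2:5].tolist()) for i in range(1,n) if amin<st[i,4]<amax],m
E
python3 - <<'E'
from h import *
im={n:cv2.imread(f"pics/{n}0.png")[:,:,::-1].copy() for n in("top","side")}
out=[]
for n in im:
    w=warp(im[n],n,.042);b,m=grey(w);print(n,b)
    w4=warp(im[n],n,.04);_,m4=grey(w4)
    cs=max(cv2.findContours(m4,0,2)[0],key=cv2.contourArea);r=cv2.minAreaRect(cs);print("rect",px2w(r[0]),r[1:])
    out.append(np.hstack([w4[:,::1][:, :]]));out.append(cv2.cvtColor(m4,cv2.COLOR_GRAY2RGB))
o=np.vstack([np.hstack(out[:2]),np.hstack(out[2:])])
cv2.imwrite("pics/w.png",cv2.resize(o,(800,421),interpolation=cv2.INTER_AREA)[:,:,::-1])
E
```

```text
top [([0.5908, -0.4249], [51, 51, 2137]), ([0.563, -0.333], [55, 52, 2283]), ([0.5602, 0.3345], [54, 52, 2238]), ([0.4614, -0.3728], [56, 51, 2265]), ([0.447, 0.37], [54, 51, 2217]), ([0.3661, 0.3016], [55, 54, 2406]), ([0.3643, -0.3654], [53, 51, 2176])]
rect [ 0.516298  -0.0339353] ((426.2388610839844, 141.51553344726562), 8.673173904418945)
side [([0.5921, -0.4262], [45, 46, 1631]), ([0.5574, -0.3376], [50, 66, 2557]), ([0.5046, 0.4887], [29, 59, 1222]), ([0.4571, -0.3771], [49, 62, 2390]), ([0.3657, -0.3666], [46, 46, 1713]), ([0.3573, 0.2821], [52, 49, 2106])]
rect [ 0.52216849 -0.00286548] ((502.72344970703125, 150.5316619873047), 10.784297943115234)
```

View pics/w.png

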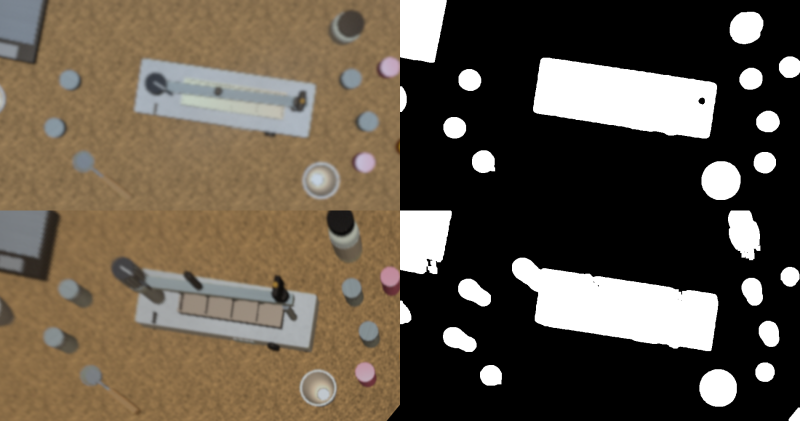

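```bash
cat >> h.py <<'E'
def mix(pose,p):
    x,y,a=pose;p=np.atleast_2d(np.asarray(p,float));c,s=np.cos(a),np.sin(a)
    return np.c_[x+c*p[:,0]-s*p[:,1],y+s*p[:,0]+c*p[:,1],p[:,2]]
def tins_mid(n,im,z=.021):
    w=warp(im,n,z);return grey(w)[0]
E
python3 - <<'E'
from h import *
im={n:cv2.imread(f"pics/{n}0.png")[:,:,::-1].copy() for n in("top","side")}
for n in im: print(n,tins_mid(n,im[n]))
m=grey(warp(im["top"],"top",.04))[1]
m=cv2.morphologyEx(m,cv2.MORPH_OPEN,np.ones((61,61)));m=cv2.morphologyEx(cv2.morphologyEx(m,cv2.MORPH_CLOSE,np.ones((9,9))),cv2.MORPH_OPEN,cv2.getStructuringElement(2,(101,101)))
cs=[c for c in cv2.findContours(m,0,2)[0] if cv2.contourArea(c)>30000][0];r=cv2.minAreaRect(cs);print(px2w(r[0]),r[1:])
# IoU fit of the known rectangle
mm=grey(warp(im["top"],"top",.04))[1]>0
from scipy.optimize import minimize
def f(v):
    P=mix((v[0],v[1],v[2]),[[sx*.065,.02+sy*.21,0] for sx,sy in((1,1),(1,-1),(-1,-1),(-1,1))])
    q=np.c_[(Y1-P[:,1])*1000,(X1-P[:,0])*1000];a=np.zeros(mm.shape,np.uint8);cv2.fillPoly(a,[np.round(q*16).astype(np.int32)],1,shift=4)
    roi=np.zeros_like(a);cv2.fillPoly(roi,[np.round(((q-q.mean(0))*1.12+q.mean(0))).astype(np.int32)],1)
    return ((a>0)^mm)[roi>0].sum()
yaw=-np.radians(r[2]) if r[2]<45 else np.radians(90-r[2])
c=px2w(r[0]);v0=[c[0]+.02*np.sin(yaw),c[1]-.02*np.cos(yaw),yaw]
s=minimize(f,v0,method="Nelder-Mead",options=dict(initial_simplex=np.array([v0]+[np.array(v0)+d for d in np.diag([.005,.005,.03])])));print(s.x,s.fun,v0)
pose=s.x;np.save("pose.npy",pose)
def draw(n,K,x0,y0,w,h):
    a=cv2.resize(im[n][y0:y0+h,x0:x0+w],None,fx=K,fy=K,interpolation=cv2.INTER_CUBIC)
    def pl(P,col,closed=True):
        q=(proj(n,mix(pose,P))-[x0,y0]+.5)*K;cv2.polylines(a,[np.round(q).astype(np.int32)],closed,col,1)
    rect=lambda cx,cy,hx,hy,z:[[cx+i*hx,cy+j*hy,z] for i,j in((1,1),(1,-1),(-1,-1),(-1,1))]
    pl(rect(0,.02,.065,.21,.04),(255,0,0))
    for y in(-.09,-.03,.03,.09): pl(rect(0,y,.028,.028,.052),(0,255,0))
    pl(rect(0,.0075,.012,.1725,.108),(255,255,0))
    t=np.linspace(0,6.28,30)
    pl(np.c_[.024*np.cos(t),.18+.024*np.sin(t),0*t+.146],(0,0,255));pl(np.c_[.009*np.cos(t),.04+.009*np.sin(t),0*t+.152],(0,0,255));pl(np.c_[.023*np.cos(t),-.145+.023*np.sin(t),0*t+.153],(255,0,255))
    return a
A=draw("top",5,225,170,150,80);B=draw("side",4,240,160,150,160)
cv2.imwrite("pics/o1.png",A[:,:,::-1]);cv2.imwrite("pics/o2.png",B[:600,:,::-1])
E
```

```text
top [([0.5934, -0.4289], [45, 52, 1971]), ([0.5653, -0.3379], [56, 52, 2342]), ([0.5624, 0.3389], [55, 52, 2296]), ([0.4622, -0.3784], [57, 52, 2335]), ([0.4476, 0.3751], [55, 52, 2293]), ([0.3655, 0.3053], [56, 54, 2482]), ([0.3638, -0.371], [54, 52, 2237])]
side [([0.6055, -0.4244], [46, 47, 1707]), ([0.467, -0.3739], [50, 63, 2499]), ([0.3736, -0.3634], [48, 48, 1809]), ([0.3649, 0.3008], [53, 50, 2200])]
[ 0.51860782 -0.02163312] ((399.9081115722656, 139.1881561279297), 8.471144676208496)
[ 0.51489562 -0.05387365 -0.15568007] 2851.0 [np.float64(0.5156615925268271), np.float64(-0.041414921231196514), np.float64(-0.14784936601262721)]
```

View pics/o1.png

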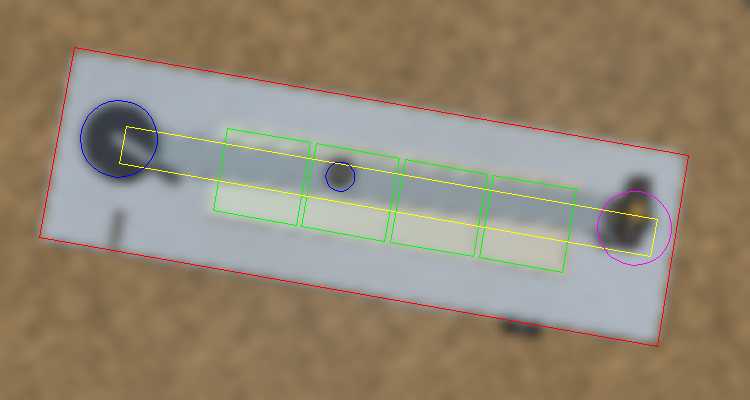

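View pics/o2.png

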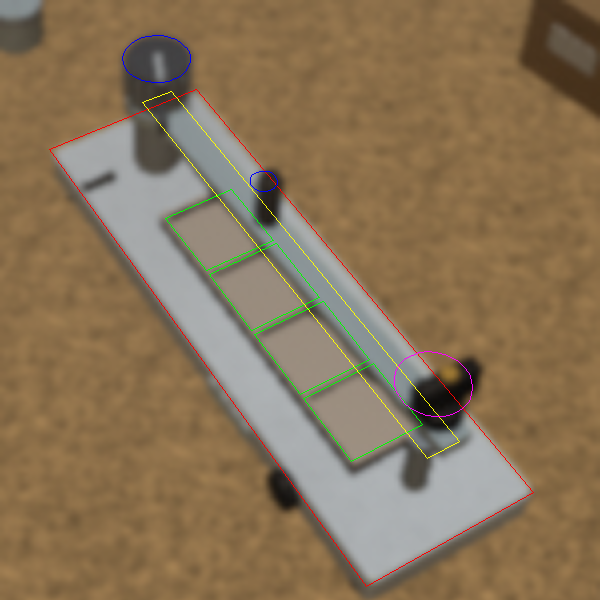

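```bash
cat >> h.py <<'E'
pose=np.load("pose.npy") if __import__("os").path.exists("pose.npy") else None
def q(psi): return np.array([0,np.cos(psi/2),np.sin(psi/2),0])
def psi_now():
    w=bot.read_tool_rot();return 2*np.arctan2(w[2],w[1])
def best(psi,pos,prefer=0):
    "of psi and its half turns, the one whose q6 lies nearest prefer"
    c=[]
    for k in(-1,0,1):
        s=bot.solve_ik(pos,q(psi+k*np.pi))
        if s is not None:c.append((abs(s[5]-prefer),psi+k*np.pi))
    return min(c)[1]
def armpt(phi,r,z,off=0): return mix(pose,[[r*np.sin(phi),.18-r*np.cos(phi),z]])[0]
def snap(name):
    im={n:bot.camera(n) for n in("top","side")}
    for n in im: cv2.imwrite(f"pics/{n}{name}.png",im[n][:,:,::-1])
    return im
E
cat > swing.py <<'E'
from h import *
def grab(phi,prefer):
    p=armpt(phi,.14,.117);ps=best(pose[2]+np.pi/2+phi,p+[0,0,.08],prefer)
    bot.move_pose(p+[0,0,.08],q(ps));bot.set_gripper(1.0);bot.move_linear(p,.1);bot.set_gripper(0,30)
    return ps-phi
def phi_tcp():
    d=bot.read_position()[:2]-mix(pose,[[0,.18,0]])[0][:2];return np.arctan2(d[1],d[0])-pose[2]+np.pi/2,np.hypot(*d)
def swing(a,b,ps0,n=12):
    for t in np.linspace(a,b,n+1)[1:]:
        bot.move_linear(armpt(t,.14,.117),.07,rotation=q(ps0+t))
E
python3 - <<'E'
from swing import *
print("handle",unproj("top",(292.7,203.9),.152),armpt(0,.14,.15),"jar",unproj("top",(386.8,159.4),.1))
ps0=grab(.025,1.2)
print(phi_tcp(),bot.read_gripper_width(),bot.read_ft_force(),bot.read_joint_positions())
swing(.025,1.45,ps0)
print(phi_tcp(),bot.read_gripper_width(),bot.read_ft_force(),bot.read_clock())
bot.set_gripper(.6);p=bot.read_position();bot.move_linear(p+[0,0,.08]);
bot.move_pose([.40,.28,.28],q(best(1.4,[.40,.28,.28])))
im=snap("1");print(tins_mid("top",im["top"]),bot.read_clock())
a=im["top"][150:260,150:430];cv2.imwrite("pics/c1.png",cv2.resize(a,None,fx=2.85,fy=2.85,interpolation=2)[:,:,::-1])
E
```

```text
handle [ 0.5238011  -0.01494995  0.152     ] [ 0.5210977 -0.0143574  0.15     ] jar [ 0.67916701 -0.31963663  0.1       ]
(np.float64(0.027668489302963284), np.float64(0.14003004481369694)) 0.20052625865402385 [0.10276646 0.06995125 1.96406405] [-1.69049411e-01  3.87477042e-01 -4.21039560e-01  7.61463692e-01
 -1.68305215e-05  1.53248246e+00]
(np.float64(1.450416531993597), np.float64(0.1389383475723996)) 0.20092457554842227 [-1.87984882 -0.25594617  6.9251517 ] 9.45
[([0.5934, -0.4289], [45, 52, 1976]), ([0.5653, -0.3381], [57, 53, 2366]), ([0.5624, 0.3388], [55, 52, 2303]), ([0.4622, -0.3785], [56, 52, 2324]), ([0.3638, -0.3709], [54, 52, 2245])] 11.9667
```

View pics/c1.png

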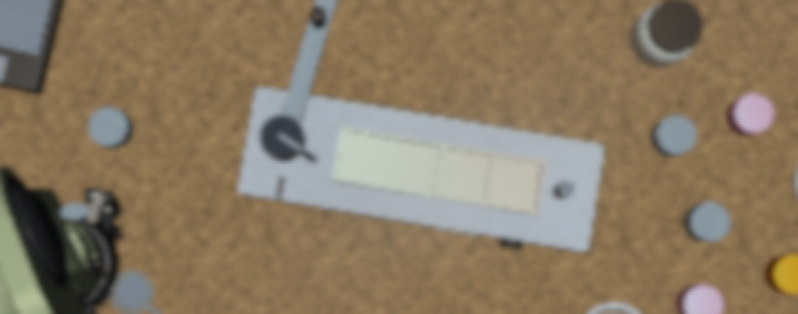

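Run:
```python
from h import *
im=cv2.imread("pics/top1.png")[:,:,::-1].copy()
w=warp(im,"top",.05).astype(int)
d=w[...,0]-w[...,2];V=w.max(2)
M=np.zeros(V.shape,np.uint8);P=mix(pose,[[i*.058,.0+j*.13,0] for i,j in((1,1),(1,-1),(-1,-1),(-1,1))])
cv2.fillPoly(M,[np.c_[(Y1-P[:,1])*1000,(X1-P[:,0])*1000].astype(np.int32)],1)
for th in(-8,0,8):
    m=((d>th)&(M>0)).astype(np.uint8);m=cv2.morphologyEx(m,cv2.MORPH_OPEN,np.ones((15,15)))
    c=max(cv2.findContours(m,0,2)[0],key=cv2.contourArea);r=cv2.minAreaRect(c);print(th,px2w(r[0]),r[1:])
print(pose)
```

```text
-8 [ 0.51534505 -0.05515369] ((246.72869873046875, 69.16783905029297), 8.365885734558105)
0 [ 0.51433818 -0.05622736] ((239.7815704345703, 64.35240936279297), 7.96960973739624)
8 [ 0.50492032 -0.11833044] ((109.33560180664062, 59.81089782714844), 6.842772960662842)
[ 0.51489562 -0.05387365 -0.15568007]
```

```bash
cat > tin.py <<'E'
from h import *
np.save("pose.npy",[.515,-.0545,-.153]);pose[:]=[.515,-.0545,-.153]
GZ=.016
def find(guess,tol=.07):
    b=tins_mid("top",bot.camera("top"));b=[np.array(x[0]) for x in b]
    d=[np.linalg.norm(x-guess) for x in b];i=int(np.argmin(d));print("found",b[i],round(d[i],3))
    assert d[i]<tol;return b[i]
def pick(xy):
    up=np.array([*xy,.13]);dn=np.array([*xy,GZ])
    ps=best(pose[2]+np.pi/2,up)
    ps2=ps+np.pi/2 if bot.solve_ik(up,q(ps+np.pi/2))is not None and abs(bot.solve_ik(up,q(ps+np.pi/2))[5])<2.6 else ps-np.pi/2
    bot.move_pose(up,q(ps2));bot.set_gripper(.85);bot.move_linear(dn,.12);bot.set_gripper(0,20);bot.set_gripper(.7)
    bot.move_linear(dn+[0,0,.04]);bot.move_linear(dn+[0,0,.0401],rotation=q(ps));bot.move_linear(dn,.1)
    bot.set_gripper(0,60);w=bot.read_gripper_width();bot.move_linear(up,.15);print("w",w,bot.read_gripper_width(),bot.read_clock());return bot.read_gripper_width()>.45
def place(y):
    t=mix(pose,[[0,y,.060]])[0];ps=best(pose[2]+np.pi/2,t+[0,0,.1])
    p=bot.read_position();bot.move_linear([p[0],p[1],.2],.2)
    bot.move_pose(t+[0,0,.14],q(ps));bot.move_linear(t+[0,0,.02],.12)
    if bot.read_gripper_width()<.45: print("LOST");return
    hit=bot.move_linear(t-[0,0,.004],.03,until_force=5);print("hit",hit,"dz",bot.read_position()[2]-t[2],"w",bot.read_gripper_width(),bot.read_ft_force().round(1))
    bot.set_gripper(.68);bot.move_linear(bot.read_position()+[0,0,.13],.15);print(bot.read_clock())
E
python3 - <<'E'
from tin import *
if pick(find([.5653,-.338])): place(-.09)
im=snap("2");print(tins_mid("top",im["top"]))
a=im["top"][150:260,230:430];b=im["side"][160:320,240:440];cv2.imwrite("pics/c2.png",np.vstack([cv2.resize(a,None,fx=2.2,fy=2.2),cv2.resize(b,None,fx=2.2,fy=2.2)])[:,:,::-1])
E
```

```text
found [ 0.5653 -0.338 ] 0.0
w 0.5176714771775455 0.520756673039039 20.3167
hit True dz 0.0011236021144921393 w 0.5202629001526903 [-0.7  0.5  6.3]
24.7333
[([0.5933, -0.4288], [45, 52, 1977]), ([0.5624, 0.3388], [54, 52, 2290]), ([0.4622, -0.3786], [56, 52, 2327]), ([0.4206, 0.3832], [55, 52, 2292]), ([0.3657, 0.3054], [55, 54, 2472]), ([0.3638, -0.371], [54, 52, 2247])]
```

View pics/c2.png

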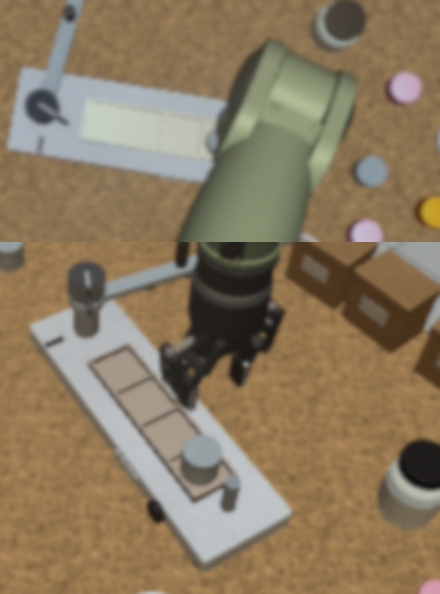

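Run:
```python
from tin import *
for g,y in(([.4622,-.3786],-.03),([.4206,.3832],.03),([.5624,.3388],.09)):
    xy=find(g,.05)
    if not pick(xy): print("FAILED PICK");break
    place(y)
bot.move_pose([.40,.28,.28],q(best(1.4,[.40,.28,.28])))
im=snap("3");print(tins_mid("top",im["top"]),bot.read_clock())
a=im["top"][150:260,230:430];b=im["side"][160:320,240:440];cv2.imwrite("pics/c3.png",np.vstack([cv2.resize(a,None,fx=2.2,fy=2.2),cv2.resize(b,None,fx=2.2,fy=2.2)])[:,:,::-1])
```

```text
found [ 0.4622 -0.3785] 0.0
w 0.5200005123758509 0.5159811665900365 32.5
hit True dz 0.001031435957217719 w 0.5162534056849972 [ 0.6 -0.9  5.3]
37.225
found [0.4205 0.3832] 0.0
w 0.5209047944654182 0.5162469874733112 46.3583
hit True dz 0.0010566882680777753 w 0.5204549064274469 [-0.4 -0.8  5.2]
51.9583
found [0.5624 0.3389] 0.0
w 0.5226556373325628 0.5179384832798086 61.325
hit True dz 0.0010792655780452257 w 0.5170507125001443 [-0.8 -0.7  6.5]
66.075
[([0.5934, -0.4289], [45, 52, 1973]), ([0.3638, -0.3709], [54, 52, 2247])] 67.2917
```

View pics/c3.png

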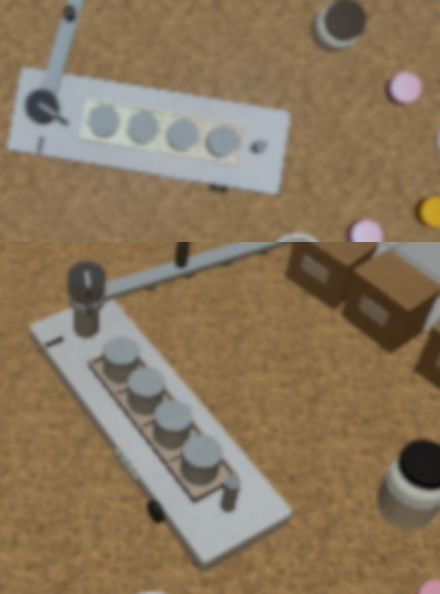

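Run:
```python
from swing import *
ps0=grab(1.45,.3)
print(phi_tcp(),bot.read_gripper_width())
swing(1.45,.04,ps0)
print(phi_tcp(),bot.read_gripper_width(),bot.read_ft_force().round(1),bot.read_clock())
h=bot.move_linear(armpt(-.05,.14,.117),.03,rotation=q(ps0),until_force=18)
print(h,phi_tcp(),bot.read_ft_force().round(1),bot.read_gripper_width());bot.wait(.2);print(phi_tcp(),bot.read_ft_force().round(1))
bot.set_gripper(.6);p=bot.read_position();bot.move_linear(p+[0,0,.1])
bot.move_pose([.40,.28,.28],q(best(1.4,[.40,.28,.28])))
im=snap("4")
pv=mix(pose,[[0,.18,.146]])[0]
x,y=proj("top",pv)[0];print("collar px",x,y)
cr=lambda n,P,h:im[n][int(proj(n,P)[0][1])-h:int(proj(n,P)[0][1])+h,int(proj(n,P)[0][0])-h:int(proj(n,P)[0][0])+h]
kn=armpt(0,.325,.14);print(proj("top",kn),proj("side",kn),proj("side",pv))
f=lambda a:cv2.resize(a,(300,300),interpolation=cv2.INTER_CUBIC)
cv2.imwrite("pics/c4.png",np.vstack([np.hstack([f(cr("top",pv,30)),f(cr("top",kn,20))]),np.hstack([f(cr("side",pv,30)),f(cr("side",kn,20))])])[:,:,::-1])
```

```text
(np.float64(1.4508708989636208), np.float64(0.14009620243799903)) 0.20443803924200915
(np.float64(0.03979879265049213), np.float64(0.14023884641049938)) 0.19976747600315686 [-0.9 -2.7  6.7] 75.1667
True (np.float64(0.007443194872182257), np.float64(0.14036523184122143)) [ 2.1  0.7 -0.4] 0.19909158712582406
(np.float64(0.007552501932469147), np.float64(0.14040480326255497)) [ 3.2  2.1 -1.3]
collar px 248.37754308908262 197.29401772158704
[[350.88497713 215.17180208]] [[347.3292191 258.4979853]] [[278.57483905 174.22629078]]
```

View pics/c4.png

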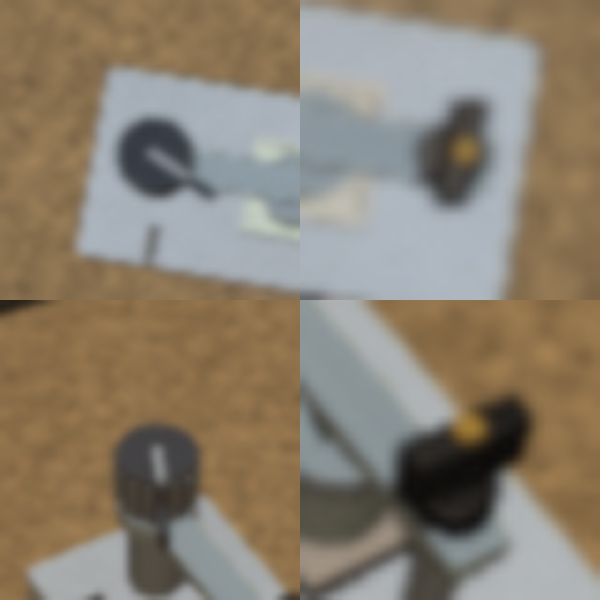

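Run:
```python
from swing import *
ps0=grab(.007,1.5)
for t in(.0,-.007,-.014,-.021,-.028,-.035,-.042):
    bot.move_linear(armpt(t,.14,.117),.03,rotation=q(ps0));bot.wait(.15);f=bot.read_ft_force();print(t,phi_tcp()[0].round(4),f.round(1))
    if np.hypot(*f[:2])>15:break
bot.set_gripper(.6);p=bot.read_position();bot.move_linear(p+[0,0,.1]);print(bot.read_clock())
```

```text
0.0 0.0062 [ 3.9 -0.2  0.4]
-0.007 0.0068 [ 7.6  0.7 -3.5]
-0.014 0.0065 [10.  -1.4 -6. ]
-0.021 0.0063 [13.5 -1.8 -9.2]
-0.028 0.0068 [ 15.9  -1.3 -10.6]
86.5583
```

```bash
cat > turn.py <<'E'
from h import *
def turn(c,psA,d,step=.15,mlim=None):
    "turn the gripped part clockwise by d (signed)"
    n=max(1,int(np.ceil(abs(d)/step)))
    for k in range(1,n+1):
        bot.move_linear(c,.05,rotation=q(psA-d*k/n))
        m=bot.read_moment();f=bot.read_ft_force();print(round(d*k/n,3),m.round(2),f.round(1),round(bot.read_gripper_width(),3))
        if mlim and abs(m[2])>mlim and k>1: return d*k/n
    return d
E
python3 - <<'E'
from turn import *
lug=np.radians(-125.5)
c=mix(pose,[[0,.18,.1155]])[0];up=c+[0,0,.09]
# tool y=(sin psi,-cos psi) perpendicular to lug -> tool x along lug: psi=lug (mod pi)
ps=best(lug,up,-.3)
bot.move_pose(up,q(ps));bot.set_gripper(.9);bot.move_linear(c,.1);print(bot.read_joint_positions()[5])
bot.set_gripper(0,50);print(bot.read_gripper_width(),bot.read_ft_force().round(1))
turn(c,ps,1.12,mlim=.6);print(bot.read_clock())
bot.set_gripper(.9);bot.move_linear(up);bot.move_pose([.40,.28,.28],q(best(1.4,[.40,.28,.28])))
im=snap("5");pv=mix(pose,[[0,.18,.146]])[0]
cr=lambda n,P,h:im[n][int(proj(n,P)[0][1])-h:int(proj(n,P)[0][1])+h,int(proj(n,P)[0][0])-h:int(proj(n,P)[0][0])+h]
f=lambda a:cv2.resize(a,(400,400),interpolation=cv2.INTER_CUBIC)
cv2.imwrite("pics/c5.png",np.hstack([f(cr("top",pv,25)),f(cr("side",pv,25))])[:,:,::-1]);print(bot.read_clock())
E
```

```text
-0.8602019546664341
0.5440032357989396 [0.6 0.1 6.4]
0.14 [-0.32  0.01  0.01] [-1.  -1.3  4.7] 0.549
0.28 [-0.32  0.04 -0.05] [-0.5 -0.9  6.1] 0.544
0.42 [-0.37  0.02 -0.07] [-0.9 -1.8  5. ] 0.549
0.56 [-0.46 -0.   -0.  ] [ 0.6 -2.   5.3] 0.55
0.7 [-0.48 -0.01 -0.11] [ 1.1 -1.7  5.6] 0.548
0.84 [-0.54 -0.01 -0.06] [-0.  -1.4  5.8] 0.55
0.98 [-0.64  0.03 -0.02] [ 0.2 -3.2  4.7] 0.547
1.12 [-0.66  0.05 -0.14] [ 0.1 -2.3  5.1] 0.548
92.7583
95.125
```

View pics/c5.png

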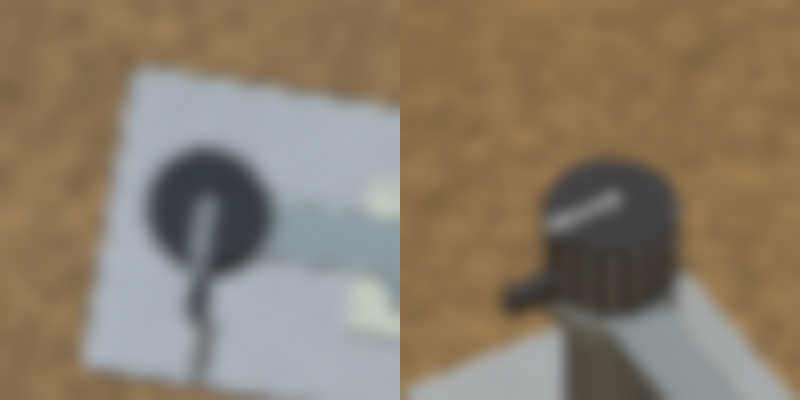

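Run:
```python
from h import *
s=lambda x,y:(327+(x-300)/7.5,238+(y-300)/7.5)
a=unproj("side",s(405,448),.153);b=unproj("side",s(517,402),.153);print(a,b,np.linalg.norm(b-a),np.degrees(np.arctan2(*(b-a)[1::-1])),(a+b)/2,armpt(0,.325,.153))
t=lambda x,y:(330+(x-300)/7.5,195+y/7.5)
a=unproj("top",t(449,205),.153);b=unproj("top",t(470,100),.153);print(a,b,np.linalg.norm(b-a),np.degrees(np.arctan2(*(b-a)[1::-1])))
w=cv2.imread("pics/top5.png")[195:235,330:370];g=w.max(2);m=cv2.inRange(g,0,95);ys,xs=np.nonzero(m)
cv2.imwrite("pics/c6.png",np.hstack([cv2.resize(w,(400,400),interpolation=2),cv2.resize(cv2.imread("pics/side5.png")[238:278,327:367],(400,400),interpolation=2)]))
```

```text
[ 0.47527849 -0.19207975  0.153     ] [ 0.5151488  -0.20196211  0.153     ] 0.04107678546656487 -13.920937079411733 [ 0.49521365 -0.19702093  0.153     ] [ 0.49290145 -0.19780616  0.153     ]
[ 0.46977978 -0.19270398  0.153     ] [ 0.51338471 -0.20105646  0.153     ] 0.04439767748112544 -10.843608680550009
```

View pics/c6.png

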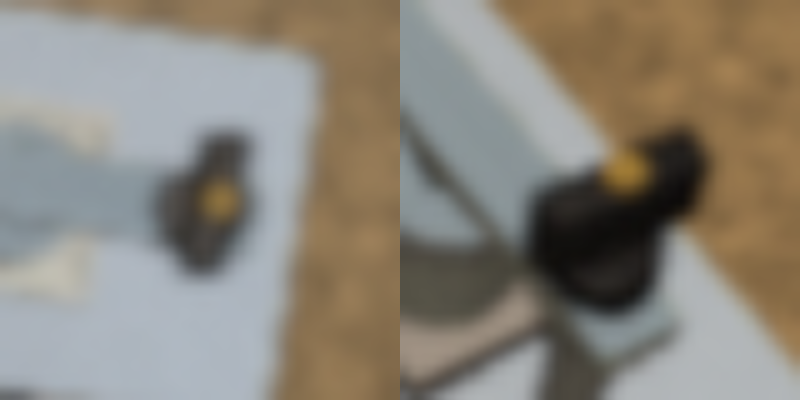

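```bash
cat >> turn.py <<'E'
def screw(c,psA,a,b,mlim,step=.1):
    "turn from knob angle a to b (relative), following 1 mm/rad, stop on moment rise"
    m0=None;n=int(np.ceil(abs(b-a)/step))
    for k in range(1,n+1):
        t=a+(b-a)*k/n;bot.move_linear(c-[0,0,.001*t],.05,rotation=q(psA-t));m=bot.read_moment()[2]
        if k==2:m0=m
        if k%3==0 or abs(m)>.25:print(round(t,2),round(m,3),bot.read_ft_force().round(1),round(bot.read_gripper_width(),3))
        if k>3 and abs(m)>mlim:break
    return t
E
python3 - <<'E'
from turn import *
c=armpt(.0065,.325,.1285);up=c+[0,0,.08]
ps=best(np.radians(-12.5),up,-.2)
bot.move_pose(up,q(ps));bot.set_gripper(.8);bot.move_linear(c,.1);print(bot.read_joint_positions()[5],bot.read_ft_force().round(1))
bot.set_gripper(0,60);print(bot.read_gripper_width(),bot.read_ft_force().round(1),bot.read_moment().round(2))
t=screw(c,ps,0,-1.45,.5);np.save("knob.npy",[*c,ps,t]);print("back",t,psi_now(),bot.read_clock())
E
```

```text
-0.301051802398095 [0.7 0.  0.8]
0.14846188441285832 [-2.3 -2.3  3.4] [-0.39  0.32  0.05]
-0.29 0.033 [-1.3 -3.   5.9] 0.152
-0.58 0.064 [-1.6 -1.7  5.2] 0.148
-0.87 0.01 [-1.  -1.4  5. ] 0.151
-1.16 0.043 [-1.8 -1.2  5.2] 0.153
-1.35 -0.499 [ 1.4 -1.1  5.6] 0.15
-1.45 -1.759 [ 5.2 -0.1  3. ] 0.152
back -1.45 4.366454038140244 102.4083
```

Run:
```python
from turn import *
v=np.load("knob.npy");c,ps,t=v[:3],v[3],v[4]
e=screw(c,ps,t,1.5,.7);print("fwd",e,bot.read_joint_positions()[5])
bot.wait(.2)
screw(c,ps,e,e-.05,9)
bot.set_gripper(.8);bot.move_linear(bot.read_position()+[0,0,.1]);bot.move_pose([.40,.28,.28],q(best(1.4,[.40,.28,.28])))
im=snap("7");print(bot.read_clock())
a=im["top"][165:250,225:375];b=im["side"][160:320,240:390]
cv2.imwrite("pics/c7.png",np.hstack([cv2.resize(a,(480,272),interpolation=2),cv2.resize(b[:, :],(300,320),interpolation=2)[:272]])[:,:,::-1])
```

```text
-1.35 -0.598 [ 2.  -2.1  4.3] 0.147
-1.15 -0.058 [ 1.6 -1.7  7.1] 0.145
-0.86 -0.029 [ 0.3 -1.   5. ] 0.147
-0.56 -0.032 [ 0.2 -1.3  6.6] 0.149
-0.27 -0.038 [ 1.7 -2.6  6.2] 0.15
0.03 -0.066 [ 1.1 -2.6  5.2] 0.151
0.32 -0.079 [ 0.8 -3.5  6.2] 0.151
0.62 -0.024 [-0.5 -3.2  5.7] 0.151
0.91 -0.099 [-0.9 -4.2  5.9] 0.146
1.21 -0.047 [-0.4 -4.7  6. ] 0.151
1.4 0.999 [-1.1 -4.2  6.6] 0.148
fwd 1.401666666666667 1.0974383100223077
1.35 0.274 [-1.6 -4.8  6.3] 0.153
113.375
```

View pics/c7.png

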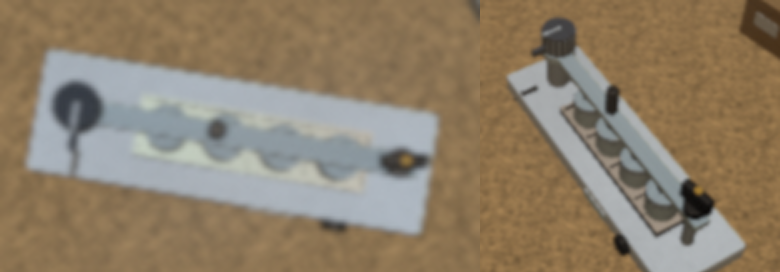

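```bash
python3 -c "
from cell import bot
print(bot.close_job())"
```

```text
the job is handed in; nothing more can be done
None
```

The job is handed in after about 113 s of the 210 s: all four grey tins stand in their own compartments, the arm is closed on its stop, the collar's lug is at the black mark, and the wing knob was backed to its click and then turned forward until tight.

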